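# Open the dry-air parts canister

### The job

Open the taller of the two parts canisters for stock-taking: first shut off its dry air by turning its valve knob clockwise to the end stop, then unscrew its captive cap anticlockwise all the way out of the mouth, and swing it on its arm clockwise to the arm's end stop so that the mouth is uncovered. Do not loosen the cap while the air is still on, and leave the shorter canister, its valve and everything else on the bench as they are.

Things in the scene. Friction and masses are not known exactly. Their poses are not given: they have to be found in the camera images.
- tall: The tall canister station, fixed to the bench: a 190 x 295 x 12 mm grey plate carrying a round aluminium canister (104 mm across, mouth 150 mm above the bench) with a hinged screw cap, and its dry-air valve. Origin: on the canister's axis at bench height; z up. In this frame the valve's axis is at x -50, y -128 mm and the swing post (16 mm across, top 195 mm high) at x 70, y 85 mm.
- tall_valve_grip (a point): Grip point of the tall canister's valve: on the knob's vertical turning axis, 7 mm below the top of its bar (136 mm high). The knob is a black 60 mm disc with an upright bar 57 mm long, 14 mm thick and 30 mm tall above the disc, on a 50 mm square block; the bar runs along this point's x.
- tall_valve (a joint): Angle of that valve, rad: grows as it is turned clockwise seen from above; 0 fully open, 1.6 at the shut end stop. Friction about 0.08 N m.
- tall_cap_grip (a point): Middle of the top face of the grip bar on the tall canister's screw cap, on the cap's axis (198 mm high when fully screwed down). The cap is a black ribbed disc 86 mm across and 16 mm thick with an upright grey bar 72 mm long, 18 mm thick and 32 mm tall on top; the bar runs along this point's x.
- tall_cap (a joint): Turn of that cap relative to its swing arm, rad: 0 screwed fully down, grows as it is unscrewed (anticlockwise from above), 3.4 at its end stop. The cap and its grip rise 5 mm per rad, the arm stays at its height; the 13.5 mm plug under the cap leaves the mouth at about 2.7 rad, and only then can the arm swing. Friction about 0.18 N m.
- tall_arm (a joint): Swing of that cap's arm about its vertical post, rad: 0 over the mouth, grows clockwise seen from above, 1.6 at its end stop. The cap's axis lies 110 mm from the post's axis. At its end is a steel ring, 104 mm across and 8 mm high, level with the mouth, through which the cap rises as it is unscrewed. Light friction, stays where it is left.
- short: The short canister station, fixed to the bench: a 190 x 295 x 12 mm grey plate carrying a round aluminium canister (104 mm across, mouth 105 mm above the bench) with a hinged screw cap, and its dry-air valve. Origin: on the canister's axis at bench height; z up. In this frame the valve's axis is at x -50, y -128 mm and the swing post (16 mm across, top 150 mm high) at x 70, y 85 mm.
- short_valve_grip (a point): Grip point of the short canister's valve: on the knob's vertical turning axis, 7 mm below the top of its bar (91 mm high). The knob is a black 60 mm disc with an upright bar 57 mm long, 14 mm thick and 30 mm tall above the disc, on a 50 mm square block; the bar runs along this point's x.
- short_valve (a joint): Angle of that valve, rad: grows as it is turned clockwise seen from above; 0 fully open, 1.6 at the shut end stop. Friction about 0.08 N m.
- short_cap_grip (a point): Middle of the top face of the grip bar on the short canister's screw cap, on the cap's axis (153 mm high when fully screwed down). The cap is a black ribbed disc 86 mm across and 16 mm thick with an upright grey bar 72 mm long, 18 mm thick and 32 mm tall on top; the bar runs along this point's x.
- short_cap (a joint): Turn of that cap relative to its swing arm, rad: 0 screwed fully down, grows as it is unscrewed (anticlockwise from above), 3.4 at its end stop. The cap and its grip rise 5 mm per rad, the arm stays at its height; the 13.5 mm plug under the cap leaves the mouth at about 2.7 rad, and only then can the arm swing. Friction about 0.18 N m.
- short_arm (a joint): Swing of that cap's arm about its vertical post, rad: 0 over the mouth, grows clockwise seen from above, 1.6 at its end stop. The cap's axis lies 110 mm from the post's axis. At its end is a steel ring, 104 mm across and 8 mm high, level with the mouth, through which the cap rises as it is unscrewed. Light friction, stays where it is left.
- short_valve_end (a point): One end of the short canister's valve bar, 28.5 mm from its axis. Leave alone.
- short_cap_end (a point): One end of the short canister's cap bar, 36 mm from the cap's axis. Leave alone.
- ring_plate: loose steel bearing ring, 52 mm across, 16 mm high, on the tall canister's plate; origin at the centre of its underside. Leave alone.
- ring_plate2: loose steel bearing ring, 52 mm across, 16 mm high, on the short canister's plate; origin at the centre of its underside. Leave alone.
- ring_dark: loose dark ring, 68 mm across, 18 mm high, on the bench; origin at the centre of its underside. Leave alone.
- oil: white oil bottle, 60 mm across, 150 mm high; origin at the centre of its underside. Leave alone.
- spanner: open spanner, 190 mm long along its x, 8 mm high; origin at the middle of its underside. Leave alone.
- ledger: closed stock ledger with green covers, 220 x 160 x 24 mm; origin at the centre of its underside. Leave alone. Blue bins of rings (100 mm high) stand along the back edge and far left of the bench, a low scale far right.

How it is judged:
On the way, in this order (a step that is already met when the one before it is completed fails the run):
1. the tall canister's valve is turned clockwise to its shut end stop (value of joint tall_valve above 1.5 rad), for 0.2 s.
2. the tall canister's cap is unscrewed out of the mouth (value of joint tall_cap above 2.6 rad), for 0.2 s.
3. the cap is swung aside on its arm (value of joint tall_arm above 1.35 rad), for 0.2 s.
At the end, for the whole second after the job is handed in: The tall canister's valve is shut (above 1.5 of 1.6 rad), its cap is unscrewed (above 2.0 rad) and swung aside (arm above 1.35 of 1.6 rad) and at rest, with nothing touched by the robot (value of joint tall_valve above 1.5 rad and value of joint tall_cap above 2 rad and value of joint tall_arm between 1.35 and 1.8 rad and velocity of joint tall_arm between -0.05 and 0.05 rad/s).
It fails at once if the tall canister's cap is unscrewed beyond 1 rad while its air valve is not shut (below 1.45 rad) (value of joint tall_cap above 1 rad and value of joint tall_valve below 1.45 rad).
It fails at once if the short canister's valve bar end is moved by more than 10 mm or its cap bar end by more than 15 mm (distance of short_valve_end from where it was at the start of the episode above 0.01 m or distance of short_cap_end from where it was at the start of the episode above 0.015 m).
It fails at once if a loose thing on the bench is moved by more than 30 mm (distance of any of ring_plate, ring_plate2, ring_dark, oil, spanner, ledger from where it was at the start of the episode above 0.03 m).
It also fails if it takes over 67 s, if anything falls off the work surface, if the arm or the gripper's body presses on something with over 40 N, if the wrist force passes 120 N, or if a joint passes its speed limit or range.

### The arm

A 6-joint arm with a two-finger parallel gripper is mounted at the origin on the work surface. World frame = base frame: x ahead of the robot, y to its left, z up, the work surface at z = 0. Lengths are in m, angles in rad, forces in N, time in s.
With the tool pointing down it reaches from about 0.35 to 0.975 m from the base axis. Payload 4.9 kg.
Tool frame: the origin (TCP) lies at the very end of the fingers, on their centre line; the grasp point (between the pads) lies 19 mm behind it; z points along the fingers, y is the line along which they close (so a half turn about z gives the same grasp; the last joint's range is limited). The gripper opens to 85 mm and grips with 20 to 120 N. Pads are 22 mm wide; open, the fingers measure 114 mm over their backs; the gripper's body (76 mm by 85 mm) begins 54 mm behind the grasp point. The pads swing forward as they close: fully open they stand 13 mm farther back than shut.
Start: joints at [-1.342, 0.053, 1.613, -0, 1.476, -0.119], TCP at [0.213, -0.588, 0.231] pointing down, gripper open.
Joint ranges: [-3.01, 3.01], [-1.01, 2.22], [0.06, 2.58], [-1.02, 4.17], [0.09, 2.62], [-3.14, 3.14]. Speed limits (rad/s): [2.57, 2.57, 3.14, 3.14, 3.14, 3.14].

### API

Orientations are given as a unit quaternion [w, x, y, z].
In Python, from plant import monitor, vision, manip gives the robot as it stands. The module is installed in compiled form; this text tells all that it offers.
- The arm moves only by the tool arm_command, never from a script. Its argument "rows" is a list of rows, each a list of 3 entries, a list of its own where there are three numbers: the finger opening in mm, from 0 to 85.4, then the shift along the world's x, y, z in units of 30 cm (1.0 is 30 cm), then the turn, a rotation vector about the world's x, y, z in units of pi/2 rad (1.0 is pi/2 rad). In form: [[claw, [x, y, z], [wx, wy, wz]], ...]. A call has 1 to 12 rows; each row is the pose to reach, as a shift and turn from the pose commanded when the call began; what a row does not reach only later rows make up. A row lasts 1/12 s, in which the tool goes at most 41.7 mm and 7.16 degrees, less where a joint would pass 70% of its speed; a pose out of reach is approached as far as the arm can. A call with a number of a shift or a turn outside -1 to 1 is refused whole. A call with a gripper value outside its range is refused whole. The fingers move at their own pace and stop on an object; the grip force is fixed at half the most. Time passes only in rows, so rows that repeat a pose let the fingers close. It gives the time, the measured TCP pose, the force, the opening and the grip force at its end, in the units of the state.
- monitor.state(): the state, without advancing time (a new reading comes with each control period).
- vision.grab_frame(name): name is "side" or "top" or "wrist"; returns a dict with "color" (480x640x3 uint8, red, green, blue), "z_map" (480x640 float32, m along the optical axis (not along the pixel's ray), 0 where there is no reading), "mtx" (3x3 intrinsics, pixels), "R" (3x3) and "t" (3): a world point X has camera coordinates R X + t. Camera axes: x right, y down, z forward; pixel columns grow to the right and rows downward; lengths in m; the calibration is good to about 2 mm. A picture is of the moment at which its call begins.
- manip.job_done(): hands the job in; it is judged then, once.
The state is a dict: "time": time; "joint_pos": joint angles; "joint_vel": joint speeds; "joint_efforts": joint torques, N m; "tool_pos": TCP position; "tool_rot": TCP orientation; "contact_force": force on the tool from outside, world axes, zero at the start; "ft_torque": the same for the moment, N m; "gripper_width": opening from 0.0 (shut) to 1.0 (fully open); "grasp_force": force on a finger pad.
Only numpy, scipy, OpenCV 4.12 (cv2) and the standard library are available. Lean on these libraries where they do the work, as an engineer would, in place of code of your own. Each camera call takes 0.05 s, during which the arm holds its last target. There are 200 camera calls.

## Working session

There is one attempt and no reset: what is moved stays moved. The work goes in short steps, Python scripts to look and compute and a tool call to move; the robot and the scene stay as the last step left them, time stands still between calls to the robot, and variables do not carry over. Pictures are saved under pics/ and viewed, at most 10 in all, crops included, and the job is handed in when it is done.

Besides the shell and the picture viewer there is one more tool, called after "Emit:" as a command line: name --argument value ..., lists and objects as JSON in quotes. arm_command: Moves the arm, as the interface text tells. Shifts and turns lie within -1 to 1; 1 stands for 30 cm of shift or pi/2 rad of turn. Its arguments: {"type":"object","properties":{"rows":{"type":"array"}},"required":["rows"]}

```bash
mkdir -p pics
cat > h.py <<'E'
import numpy as np, cv2
from plant import monitor, vision, manip
def grab(n):
    f=vision.grab_frame(n); np.savez(f'{n}.npz',**f); return f
def cloud(f):
    z=f['z_map']; K=f['mtx']; v,u=np.mgrid[:480,:640]
    c=np.stack([(u-K[0,2])/K[0,0]*z,(v-K[1,2])/K[1,1]*z,z],-1)
    return (c-f['t'])@f['R']
E
python3 - <<'E'
from h import *
for n in('top','side'):
    f=grab(n); cv2.imwrite(f'pics/{n}1.png',f['color'][:,:,::-1])
s=monitor.state(); print(s)
E
```

```text
{'time': 0.1, 'joint_pos': array([-1.34200609e+00,  5.33015387e-02,  1.61414141e+00,  1.61968419e-05,
        1.47602031e+00, -1.19002552e-01]), 'joint_vel': array([-3.74199026e-04, -3.12732949e-03, -2.85330807e-03,  8.12575657e-06,
        1.80356408e-03, -5.77351223e-04]), 'joint_efforts': array([ 7.76760899e-04, -3.94906962e+01, -3.71361065e+01, -6.16777584e-05,
        3.98484059e-03, -1.47659028e-05]), 'tool_pos': array([ 0.21288952, -0.58702713,  0.23018847]), 'tool_rot': array([-9.34333964e-04,  9.84917789e-01,  1.73020443e-01, -4.32672435e-05]), 'contact_force': array([-0.18266404, -0.17425322, -0.28970521]), 'ft_torque': array([ 0.05831127, -0.01317935,  0.0512013 ]), 'grasp_force': 0.0, 'gripper_width': 1.0001072823946258}
```

View pics/top1.png

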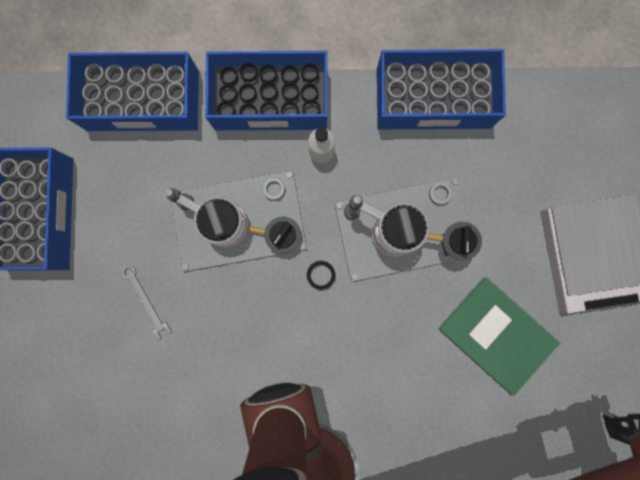

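View pics/side1.png

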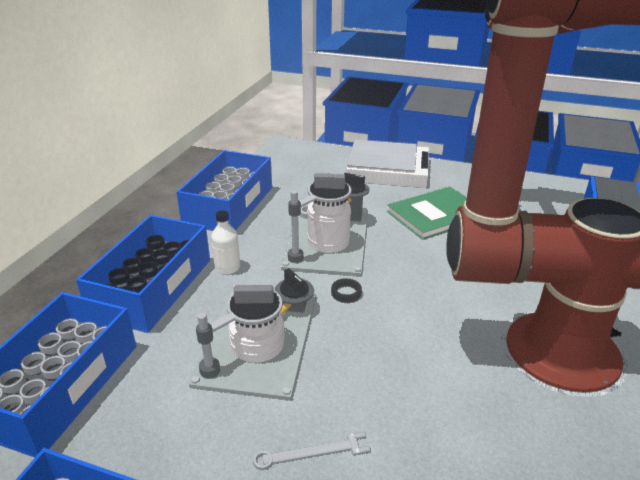

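Top view: left station has its cap at (218,221) and valve at (283,234). The right one has its cap at (404,228), valve at (462,240) and post at (355,205). Next I use depth to see which is taller and measure the bars.

```bash
cat > m.py <<'E'
from h import *
def bar(P,c,r,zlo,zhi):
    m=(np.hypot(P[...,0]-c[0],P[...,1]-c[1])<r)&(P[...,2]>zlo)&(P[...,2]<zhi)
    q=P[m]
    (cx,cy),wh,_=cv2.minAreaRect(q[:,:2].astype(np.float32))
    w,V=np.linalg.eigh(np.cov(q[:,:2].T)); a=np.degrees(np.arctan2(V[1,1],V[0,1]))%180
    return len(q),q.mean(0).round(4),(round(cx,4),round(cy,4)),np.round(wh,4),round(a,1),np.median(q[:,2]).round(4)
E
python3 - <<'E'
from m import *
f=dict(np.load('top.npz')); P=cloud(f)
print(f['R'].round(3),f['t'],f['mtx'][0,0])
for n,(u,v) in dict(capL=(218,221),valL=(283,234),capR=(404,228),valR=(464,240),postL=(173,195),postR=(355,203),bench=(320,330)).items():
    print(n,P[v,u].round(4))
    w=P[v-22:v+23,u-22:u+23].reshape(-1,3); print('  max z',np.percentile(w[:,2],[90,97,99.5]).round(4))
E
```

```text
[[-0.    -1.    -0.019]
 [-0.998  0.001 -0.07 ]
 [ 0.07   0.019 -0.997]] [-0.01074822  0.53108569  1.13782616] 498.0525567689298
capL [0.5625 0.1812 0.155 ]
  max z [0.1527 0.1554 0.1578]
valL [0.5411 0.0522 0.0882]
  max z [0.0654 0.0917 0.0954]
capR [ 0.5433 -0.1935  0.1976]
  max z [0.1971 0.1994 0.2013]
valR [ 0.5241 -0.3281  0.1333]
  max z [0.1293 0.1369 0.14  ]
postL [0.6201 0.2814 0.1354]
  max z [0.1174 0.1382 0.1531]
postR [ 0.5939 -0.0984  0.191 ]
  max z [0.1618 0.1807 0.1969]
bench [ 0.3243 -0.0281  0.003 ]
  max z [0.0032 0.0045 0.0082]
```

Run:
```python
from m import *
f=dict(np.load('top.npz')); P=cloud(f)
print('cap',bar(P,(.543,-.1935),.05,.188,.21))
print('valve',bar(P,(.524,-.328),.04,.125,.15))
print('post',bar(P,(.594,-.098),.02,.186,.21))
f=dict(np.load('side.npz')); P=cloud(f)
print('side cap',bar(P,(.543,-.1935),.05,.188,.21))
print('valve',bar(P,(.524,-.328),.04,.125,.15))
print('post',bar(P,(.594,-.098),.02,.186,.21))
for n,box in dict(cap=(370,195,440,260),val=(435,215,490,265)).items(): pass
t=dict(np.load('top.npz'))['color'][190:270,335:490,::-1]
cv2.imwrite('pics/crop.png',cv2.resize(t,None,fx=5,fy=5,interpolation=cv2.INTER_CUBIC))
```

```text
cap (349, array([ 0.5491, -0.1981,  0.1972]), (0.5493, -0.1987), array([0.0717, 0.019 ]), np.float64(13.9), np.float64(0.1975))
valve (213, array([ 0.526 , -0.3329,  0.1349]), (0.5263, -0.3333), array([0.0546, 0.0155]), np.float64(178.1), np.float64(0.1353))
post (52, array([ 0.6003, -0.1012,  0.1946]), (0.6005, -0.1014), array([0.0139, 0.0138]), np.float64(58.1), np.float64(0.1948))
side cap (215, array([ 0.5491, -0.1944,  0.1951]), (0.5502, -0.1963), array([0.0703, 0.0234]), np.float64(13.4), np.float64(0.1959))
valve (123, array([ 0.5246, -0.3299,  0.1328]), (0.5265, -0.3314), array([0.0182, 0.0566]), np.float64(177.4), np.float64(0.1341))
post (43, array([ 0.6003, -0.099 ,  0.1928]), (0.6005, -0.1005), array([0.0172, 0.0141]), np.float64(69.4), np.float64(0.1937))
```

View pics/crop.png

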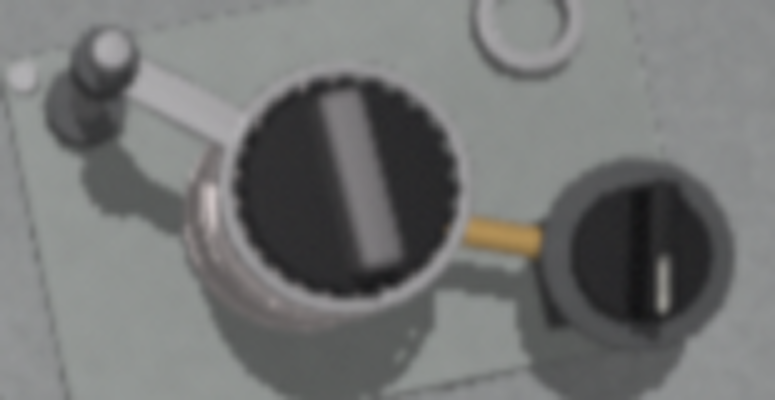

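Right station is the tall one: cap axis (0.5495,-0.198), bar at 13.7° and top at 0.198. Valve axis is (0.526,-0.3325), bar at 178° and top at 0.136. The post is at (0.6005,-0.101). Spacings match the drawing (136 and 110 mm). Moving over the valve.

Emit:
arm_command --rows '[[60,[0.9,0.75,0.1],[0,0,-0.246]],[60,[0.9,0.75,0.1],[0,0,-0.246]],[60,[0.9,0.75,0.1],[0,0,-0.246]],[60,[0.9,0.75,0.1],[0,0,-0.246]],[60,[0.9,0.75,0.1],[0,0,-0.246]],[60,[0.9,0.75,0.1],[0,0,-0.246]],[60,[0.9,0.75,0.1],[0,0,-0.246]],[60,[0.9,0.75,0.1],[0,0,-0.246]],[60,[0.9,0.75,0.1],[0,0,-0.246]],[60,[0.9,0.75,0.1],[0,0,-0.246]],[60,[0.9,0.75,0.1],[0,0,-0.246]],[60,[0.9,0.75,0.1],[0,0,-0.246]]]'

```text
time: 1.1
tool_pos: [0.4825, -0.3627, 0.2607]
tool_rot: [-0.0, 1.0, -0.019, -0.001]
contact_force: [0.4, -0.5, 1.0]
gripper_width: 0.702
grasp_force: 0.0
```

Emit:
arm_command --rows '[[60,[0.146,0.1,-0.2],[0,0,0]],[60,[0.146,0.1,-0.2],[0,0,0]],[60,[0.146,0.1,-0.2],[0,0,0]],[60,[0.146,0.1,-0.2],[0,0,0]]]'

```text
time: 1.43
tool_pos: [0.5251, -0.3322, 0.1981]
tool_rot: [-0.002, 1.0, -0.02, -0.002]
contact_force: [0.2, -0.3, -0.6]
gripper_width: 0.707
grasp_force: 0.0
```

Run:
```python
from m import *
f=grab('wrist'); P=cloud(f); cv2.imwrite('pics/w1.png',f['color'][:,:,::-1])
print('valve',bar(P,(.5263,-.3325),.035,.125,.145))
print('cap',bar(P,(.5495,-.198),.045,.188,.21))
print(monitor.state()['tool_pos'])
```

```text
valve (1971, array([ 0.5303, -0.3354,  0.1345]), (0.5279, -0.3356), array([0.0139, 0.0569]), np.float64(177.2), np.float64(0.1348))
cap (5712, array([ 0.5462, -0.2061,  0.1949]), (0.5505, -0.2014), array([0.0702, 0.0194]), np.float64(8.3), np.float64(0.1961))
[ 0.525683   -0.33331363  0.20042417]
```

View pics/w1.png

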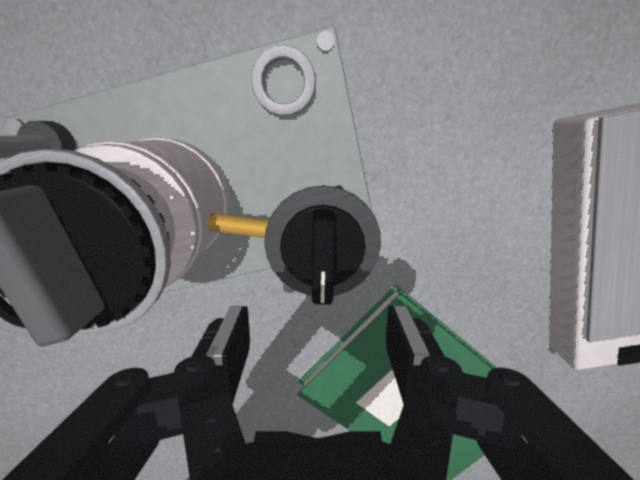

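The wrist view shows the knob bar at (322,255), centred between the fingers. Next I check the height of the disc and grey collar under the fingertips.

Run:
```python
from m import *
f=dict(np.load('wrist.npz')); P=cloud(f)
for u in range(260,390,8): print(u,P[245,u].round(3))
```

```text
260 [ 0.5   -0.275  0.011]
268 [ 0.529 -0.297  0.097]
276 [ 0.529 -0.302  0.097]
284 [ 0.531 -0.309  0.105]
292 [ 0.531 -0.314  0.105]
300 [ 0.531 -0.32   0.105]
308 [ 0.531 -0.326  0.106]
316 [ 0.54  -0.332  0.135]
324 [ 0.54  -0.336  0.136]
332 [ 0.54  -0.341  0.134]
340 [ 0.53  -0.348  0.106]
348 [ 0.529 -0.353  0.105]
356 [ 0.529 -0.359  0.105]
364 [ 0.529 -0.364  0.106]
372 [ 0.526 -0.371  0.097]
380 [ 0.526 -0.376  0.098]
388 [ 0.492 -0.401  0.001]
```

Emit:
arm_command --rows '[[60,[0.003,-0.004,-0.1],[0,0,0]],[60,[0.003,-0.004,-0.2],[0,0,0]],[60,[0.003,-0.004,-0.295],[0,0,0]],[60,[0.003,-0.004,-0.295],[0,0,0]],[0,[0.003,-0.004,-0.295],[0,0,0]],[0,[0.003,-0.004,-0.295],[0,0,0]],[0,[0.003,-0.004,-0.295],[0,0,0]],[0,[0.003,-0.004,-0.295],[0,0,0]],[0,[0.003,-0.004,-0.295],[0,0,0]],[0,[0.003,-0.004,-0.295],[0,0,0]],[0,[0.003,-0.004,-0.295],[0,0,0]],[0,[0.003,-0.004,-0.295],[0,0,0]]]'

```text
time: 2.48
tool_pos: [0.529, -0.3354, 0.1164]
tool_rot: [0.002, 1.0, -0.019, 0.002]
contact_force: [-2.4, -0.3, 6.3]
gripper_width: 0.15
grasp_force: 60.3
```

Emit:
arm_command --rows '[[0,[0,0,0],[0,0,-0.06]],[0,[0,0,0],[0,0,-0.12]],[0,[0,0,0],[0,0,-0.18]],[0,[0,0,0],[0,0,-0.24]],[0,[0,0,0],[0,0,-0.3]],[0,[0,0,0],[0,0,-0.36]],[0,[0,0,0],[0,0,-0.42]],[0,[0,0,0],[0,0,-0.48]],[0,[0,0,0],[0,0,-0.54]],[0,[0,0,0],[0,0,-0.6]],[0,[0,0,0],[0,0,-0.66]],[0,[0,0,0],[0,0,-0.72]]]'

```text
time: 3.48
tool_pos: [0.5274, -0.3378, 0.1164]
tool_rot: [0.004, 0.833, -0.554, 0.002]
contact_force: [-7.5, -7.9, 7.3]
gripper_width: 0.147
grasp_force: 60.3
```

```bash
python3 -c "
from h import *
s=monitor.state();print(s['ft_torque'],s['tool_rot'],s['joint_pos'])"
```

```text
[-1.28376569  1.34217458  0.12342673] [ 0.00379454  0.83258726 -0.55387571  0.00239955] [-0.68528555  0.14696631  1.70986485 -0.00739364  1.2792484   2.0616539 ]
```

Emit:
arm_command --rows '[[0,[0,0,0],[0,0,-0.06]],[0,[0,0,0],[0,0,-0.12]],[0,[0,0,0],[0,0,-0.18]],[0,[0,0,0],[0,0,-0.24]],[0,[0,0,0],[0,0,-0.3]],[0,[0,0,0],[0,0,-0.33]],[0,[0,0,0],[0,0,-0.33]],[0,[0,0,0],[0,0,-0.33]]]'

```text
time: 4.15
tool_pos: [0.5269, -0.3388, 0.1169]
tool_rot: [-0.006, -0.67, 0.742, -0.004]
contact_force: [-9.4, -11.0, 6.7]
gripper_width: 0.149
grasp_force: 189.6
```

```bash
python3 -c "
from h import *
s=monitor.state();print(s['ft_torque'],s['tool_rot'],s['joint_pos'])
q=s['tool_rot'];print(2*np.degrees(np.arctan2(q[2],q[1]))-90)"
```

```text
[-1.75339163  1.5435138   5.0140129 ] [-0.00588604 -0.67041372  0.74195194 -0.00425743] [-0.6843839   0.14670738  1.70938662 -0.01349403  1.27888423  2.56226562]
174.2007394099386
```

Valve is at its stop (5 N m, 93.6° turned). Releasing, rising, and turning towards the cap.

Emit:
arm_command --rows '[[60,[0,0,0],[0,0,0.02]],[60,[0,0,0],[0,0,0.02]],[60,[0,0,0],[0,0,0.02]],[60,[0,0,0.13],[0,0,0.02]],[60,[0,0,0.26],[0,0,0.09]],[60,[0,0,0.39],[0,0,0.17]],[60,[0,0,0.45],[0,0,0.25]],[60,[0.02,0.12,0.45],[0,0,0.33]],[60,[0.04,0.24,0.45],[0,0,0.41]],[60,[0.06,0.36,0.45],[0,0,0.49]],[60,[0.075,0.46,0.45],[0,0,0.57]],[60,[0.075,0.46,0.45],[0,0,0.65]]]'

```text
time: 5.15
tool_pos: [0.551, -0.1906, 0.2481]
tool_rot: [-0.001, 0.946, -0.325, 0.0]
contact_force: [0.5, -0.3, -0.2]
gripper_width: 0.703
grasp_force: 0.0
```

Emit:
arm_command --rows '[[60,[0,0,0],[0,0,0.08]],[60,[0,0,0],[0,0,0.16]],[60,[0,0,0],[0,0,0.24]],[60,[0,0,0],[0,0,0.32]],[60,[0,0,0],[0,0,0.4]],[60,[0,0,0],[0,0,0.48]],[60,[0,0,0],[0,0,0.55]],[60,[0,0,0],[0,0,0.57]],[60,[0,0,0],[0,0,0.57]]]'

```text
time: 5.9
tool_pos: [0.5503, -0.1954, 0.2478]
tool_rot: [-0.0, 0.994, 0.112, 0.0]
contact_force: [-0.3, 0.0, -0.3]
gripper_width: 0.705
grasp_force: 0.0
```

Run:
```python
from m import *
s=monitor.state();q=s['tool_rot'];print(s['tool_pos'],s['joint_pos'],2*np.degrees(np.arctan2(q[2],q[1]))-90)
for n in('wrist','top'):
    f=grab(n); P=cloud(f); cv2.imwrite(f'pics/{n}2.png',f['color'][:,:,::-1])
    print(n)
    for k,a in dict(cap=((.5495,-.2),.045,.188,.21),valve=((.527,-.335),.035,.125,.145)).items():
        try: print(k,bar(P,*a))
        except Exception as e: print(k,'none')
```

```text
[ 0.55031816 -0.195355    0.24781075] [-4.68785502e-01 -5.36648267e-02  1.69172261e+00  5.58779677e-04
  1.50355840e+00  8.78195623e-01] -77.1784849641084
wrist
cap (3406, array([ 0.5544, -0.1989,  0.1966]), (0.5511, -0.1996), array([0.0717, 0.0177]), np.float64(13.9), np.float64(0.1969))
valve (1424, array([ 0.5292, -0.3329,  0.1334]), (0.5279, -0.3346), array([0.0141, 0.0574]), np.float64(100.3), np.float64(0.1346))
top
cap (116, array([ 0.5262, -0.2029,  0.1971]), (0.5276, -0.2043), array([0.0269, 0.0181]), np.float64(27.5), np.float64(0.1974))
valve (11, array([ 0.5242, -0.307 ,  0.1326]), (0.5235, -0.3067), array([0.0036, 0.0096]), np.float64(173.7), np.float64(0.134))
```

View pics/wrist2.png

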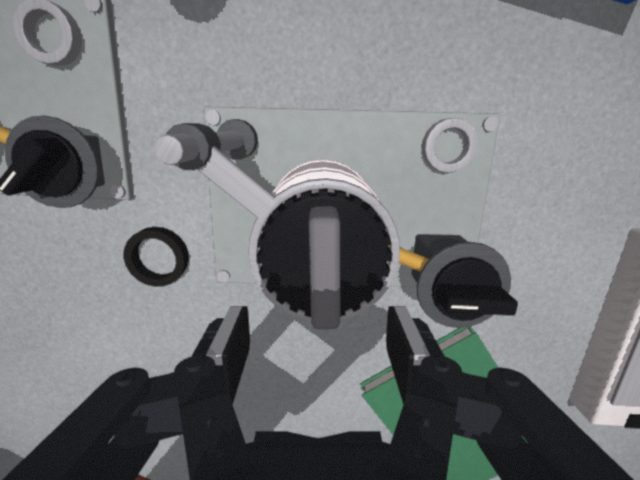

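The valve bar now lies at 100.3°. The plate yaw (11.65°) minus 1.6 rad predicts 100.0°, so the valve is shut at its stop. In the picture the cap bar is at (325,265), between the fingers. Descending and gripping the cap bar.

Emit:
arm_command --rows '[[60,[0,-0.013,-0.08],[0,0,0.012]],[60,[0,-0.013,-0.16],[0,0,0.012]],[60,[0,-0.013,-0.25],[0,0,0.012]],[60,[0,-0.013,-0.25],[0,0,0.012]],[0,[0,-0.013,-0.25],[0,0,0.012]],[0,[0,-0.013,-0.25],[0,0,0.012]],[0,[0,-0.013,-0.25],[0,0,0.012]],[0,[0,-0.013,-0.25],[0,0,0.012]],[0,[0,-0.013,-0.25],[0,0,0.012]],[0,[0,-0.013,-0.25],[0,0,0.012]],[0,[0,-0.013,-0.25],[0,0,0.012]]]'

```text
time: 6.92
tool_pos: [0.5514, -0.1997, 0.1756]
tool_rot: [0.001, 0.993, 0.121, 0.002]
contact_force: [-1.9, 4.1, 6.8]
gripper_width: 0.196
grasp_force: 61.3
```

Emit:
arm_command --rows '[[0,[0,0,0.002],[0,0,0.06]],[0,[0,0,0.003],[0,0,0.12]],[0,[0,0,0.005],[0,0,0.18]],[0,[0,0,0.006],[0,0,0.24]],[0,[0,0,0.008],[0,0,0.3]],[0,[0,0,0.009],[0,0,0.36]],[0,[0,0,0.011],[0,0,0.42]],[0,[0,0,0.013],[0,0,0.48]],[0,[0,0,0.014],[0,0,0.54]],[0,[0,0,0.016],[0,0,0.6]],[0,[0,0,0.017],[0,0,0.66]],[0,[0,0,0.019],[0,0,0.72]]]'

```text
time: 7.92
tool_pos: [0.5502, -0.1983, 0.1812]
tool_rot: [-0.001, 0.772, 0.636, 0.001]
contact_force: [-6.7, 5.8, 9.2]
gripper_width: 0.2
grasp_force: 61.7
```

```bash
cat > s.py <<'E'
from h import *
s=monitor.state();q=s['tool_rot'];print(s['tool_pos'],s['contact_force'],s['ft_torque'],s['joint_pos'][5],2*np.degrees(np.arctan2(q[2],q[1]))-90)
E
python3 s.py
```

```text
[ 0.55021739 -0.19829686  0.18116793] [-6.68386296  5.77953205  9.23851246] [ 1.29762402  0.93415695 -0.27146882] -0.28180112215794967 -11.055355395955985
```

Turning well (0.27 N m). Continuing.

Emit:
arm_command --rows '[[0,[0,0,0.002],[0,0,0.06]],[0,[0,0,0.003],[0,0,0.12]],[0,[0,0,0.005],[0,0,0.18]],[0,[0,0,0.006],[0,0,0.24]],[0,[0,0,0.008],[0,0,0.3]],[0,[0,0,0.009],[0,0,0.36]],[0,[0,0,0.011],[0,0,0.42]],[0,[0,0,0.013],[0,0,0.48]],[0,[0,0,0.014],[0,0,0.54]],[0,[0,0,0.016],[0,0,0.6]],[0,[0,0,0.017],[0,0,0.66]],[0,[0,0,0.019],[0,0,0.72]]]'

```text
time: 8.92
tool_pos: [0.5485, -0.1988, 0.1868]
tool_rot: [-0.003, 0.311, 0.95, 0.0]
contact_force: [-12.2, 5.7, 11.0]
gripper_width: 0.198
grasp_force: 62.0
```

```bash
python3 s.py
```

```text
[ 0.54849928 -0.19877418  0.186788  ] [-12.21897875   5.72376427  11.01194085] [ 1.07467421  2.03375037 -0.28211581] -1.4127760665768547 53.73007416111585
```

Emit:
arm_command --rows '[[0,[0,0,0.002],[0,0,0.06]],[0,[0,0,0.003],[0,0,0.12]],[0,[0,0,0.005],[0,0,0.18]],[0,[0,0,0.006],[0,0,0.24]],[0,[0,0,0.008],[0,0,0.3]],[0,[0,0,0.009],[0,0,0.36]],[0,[0,0,0.011],[0,0,0.42]],[0,[0,0,0.013],[0,0,0.48]],[0,[0,0,0.014],[0,0,0.54]],[0,[0,0,0.016],[0,0,0.6]],[0,[0,0,0.016],[0,0,0.6]]]'

```text
time: 9.83
tool_pos: [0.5481, -0.2003, 0.1916]
tool_rot: [-0.003, -0.153, 0.988, -0.0]
contact_force: [-12.0, 1.0, 10.8]
gripper_width: 0.196
grasp_force: 62.0
```

```bash
python3 s.py
```

```text
[ 0.5480515  -0.20025945  0.19156008] [-11.95988935   1.04921263  10.84031242] [0.4096523  2.32356108 0.09768806] -2.3542200666261706 107.64294696452734
```

Run:
```python
import numpy as np
v=np.array([-.05,-.098])
def p(d):
    t=np.radians(-d); return np.array([[np.cos(t),-np.sin(t)],[np.sin(t),np.cos(t)]])@v
for a,b in((0,46),(46,92)):
    for d in np.linspace(a,b,10)[1:]: print(((p(d)-p(a))/.3).round(3).tolist(),round(-(d-a)/90,3))
```

```text
[-0.028, 0.016] -0.057
[-0.055, 0.035] -0.114
[-0.08, 0.056] -0.17
[-0.104, 0.079] -0.227
[-0.125, 0.104] -0.284
[-0.143, 0.131] -0.341
[-0.16, 0.159] -0.398
[-0.173, 0.189] -0.454
[-0.184, 0.22] -0.511
[-0.008, 0.032] -0.057
[-0.013, 0.064] -0.114
[-0.016, 0.097] -0.17
[-0.015, 0.129] -0.227
[-0.012, 0.162] -0.284
[-0.006, 0.194] -0.341
[0.004, 0.225] -0.398
[0.016, 0.256] -0.454
[0.03, 0.285] -0.511
```

Emit:
arm_command --rows '[[0,[-0.028,0.016,0],[0,0,-0.057]],[0,[-0.055,0.035,0],[0,0,-0.114]],[0,[-0.08,0.056,0],[0,0,-0.17]],[0,[-0.104,0.079,0],[0,0,-0.227]],[0,[-0.125,0.104,0],[0,0,-0.284]],[0,[-0.143,0.131,0],[0,0,-0.341]],[0,[-0.16,0.159,0],[0,0,-0.398]],[0,[-0.173,0.189,0],[0,0,-0.454]],[0,[-0.184,0.22,0],[0,0,-0.511]],[0,[-0.184,0.22,0],[0,0,-0.511]]]'

```text
time: 10.67
tool_pos: [0.4945, -0.134, 0.1915]
tool_rot: [0.0, 0.247, 0.969, -0.002]
contact_force: [-5.5, -3.0, 5.5]
gripper_width: 0.201
grasp_force: 61.3
```

```bash
python3 s.py
```

```text
[ 0.49445695 -0.13400139  0.19149615] [-5.50234241 -2.9537379   5.47850066] [-0.41099418  0.98791399 -0.24643321] -1.478434127828349 61.34322693426918
```

Low force, so the cap is swinging. Second half.

Emit:
arm_command --rows '[[0,[-0.008,0.032,0],[0,0,-0.057]],[0,[-0.013,0.064,0],[0,0,-0.114]],[0,[-0.016,0.097,0],[0,0,-0.17]],[0,[-0.015,0.129,0],[0,0,-0.227]],[0,[-0.012,0.162,0],[0,0,-0.284]],[0,[-0.006,0.194,0],[0,0,-0.341]],[0,[0.004,0.225,0],[0,0,-0.398]],[0,[0.016,0.256,0],[0,0,-0.454]],[0,[0.03,0.285,0],[0,0,-0.511]],[0,[0.03,0.285,0],[0,0,-0.511]]]'

```text
time: 11.5
tool_pos: [0.5046, -0.0471, 0.1915]
tool_rot: [0.0, 0.606, 0.795, 0.0]
contact_force: [-5.4, 1.0, 8.8]
gripper_width: 0.195
grasp_force: 61.4
```

```bash
python3 s.py
```

```text
[ 0.50459687 -0.04713681  0.19148032] [-5.3723949   0.96261233  8.78665834] [ 0.27817217  0.87953986 -0.23146711] -0.5088915829624411 15.386966441729626
```

Emit:
arm_command --rows '[[60,[0,0,0],[0,0,0]],[60,[0,0,0],[0,0,0]],[60,[0,0,0],[0,0,0]],[60,[0,0,0.1],[0,0,0]],[60,[0,0,0.2],[0,0,0]],[60,[0,0,0.3],[0,0,0]],[60,[0,0,0.4],[0,0,0]],[60,[-0.1,-0.1,0.45],[0,0,0]],[60,[-0.2,-0.2,0.45],[0,0,0]],[60,[-0.3,-0.3,0.45],[0,0,0]],[60,[-0.3,-0.4,0.45],[0,0,0]],[60,[-0.3,-0.4,0.45],[0,0,0]]]'

```text
time: 12.5
tool_pos: [0.4124, -0.1723, 0.3241]
tool_rot: [0.001, 0.608, 0.794, -0.001]
contact_force: [0.4, 0.2, -0.1]
gripper_width: 0.7
grasp_force: 0.0
```

```bash
python3 s.py
python3 - <<'E'
from m import *
f=grab('top'); P=cloud(f); cv2.imwrite('pics/top3.png',f['color'][:,:,::-1])
g=grab('side'); Q=cloud(g); cv2.imwrite('pics/side3.png',g['color'][:,:,::-1])
for n,p in(('top',P),('side',Q)):
  for k,a in dict(cap=((.5046,-.047),.045,.205,.225),valve=((.527,-.335),.035,.125,.145)).items():
    try: print(n,k,bar(p,*a))
    except Exception as e: print(n,k,'none')
E
```

```text
[ 0.41236787 -0.17232498  0.32410049] [ 0.36192248  0.2109954  -0.10874364] [0.07624334 0.01030857 0.00803681] -0.825609135379224 15.1345813897251
top cap (348, array([ 0.5043, -0.0483,  0.2135]), (0.5046, -0.0484), array([0.018 , 0.0717]), np.float64(105.2), np.float64(0.2137))
top valve (192, array([ 0.5259, -0.3329,  0.1351]), (0.5261, -0.3338), array([0.014 , 0.0573]), np.float64(100.2), np.float64(0.1351))
side cap (174, array([ 0.5033, -0.0413,  0.2131]), (0.5053, -0.0478), array([0.0177, 0.0748]), np.float64(104.6), np.float64(0.2136))
side valve (77, array([ 0.5251, -0.3268,  0.1338]), (0.5265, -0.3321), array([0.0139, 0.056 ]), np.float64(97.7), np.float64(0.1352))
```

View pics/side3.png

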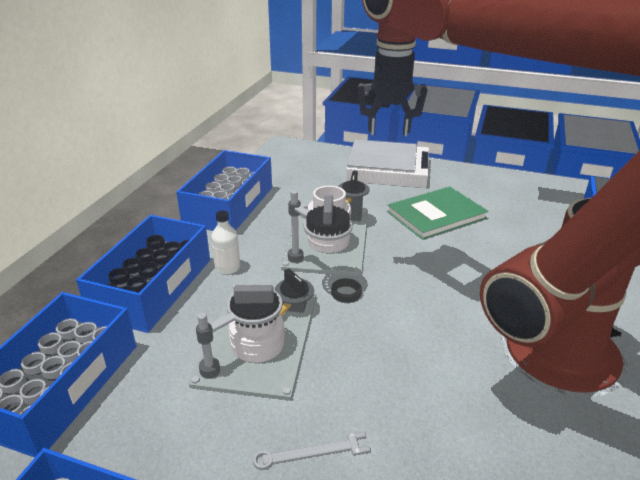

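The side view shows the cap swung aside at (328,222), the mouth uncovered at (329,197), and everything else in place. Measured: valve at its stop, cap raised 16 mm (3.2 rad), arm at about 91°.

```bash
python3 -c "
from h import *
print(manip.job_done())"
```

```text
the job is handed in; nothing more can be done
None
```

The job is handed in (no verdict came back): the tall canister's valve is shut at its stop, its cap is unscrewed about 3.2 rad and swung aside about 91°, and nothing else on the bench appeared to have moved in the last picture.

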